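Tap a block down onto its parallels in the vise

ROBOT

A 6-joint arm with a two-finger parallel gripper is mounted at the origin on the work surface. World frame = base frame: x ahead of the robot, y to its left, z up, the work surface at z = 0. Lengths are in mm, angles in rad, forces in N, time in s.
With the tool pointing down it reaches from about 250 to 725 mm from the base axis. Payload 4 kg.
Tool frame: the origin (TCP) lies on the front face of the gripper's body, between the roots of the fingers; the fingertips stand 73 mm ahead of it and the grasp point (between the pads) lies 54 mm ahead of it; z points along the fingers, y is the line along which they close (so a half turn about z gives the same grasp; the last joint's range is limited). The gripper opens to 85 mm and grips with 20 to 120 N. Pads are 22 mm wide; open, the fingers measure 114 mm over their backs; the gripper's body (76 mm by 85 mm) begins 54 mm behind the grasp point. The pads swing forward as they close: fully open they stand 13 mm farther back than shut.
Start: joints at [-1.34, 0.241, 0.005, 1.335, 0, 1.571], TCP at [114.376, -486.742, 303.906] pointing down, gripper open.
Joint ranges: [-2.72, 2.72], [-1.05, 1.87], [-1.09, 1.28], [-1.99, 2.15], [-1.42, 1.44], [-3.14, 3.14]. Speed limits (rad/s): [2.79, 2.79, 3.14, 3.14, 3.14, 3.14].

INTERFACE

Orientations are given as a unit quaternion [w, x, y, z].
In Python, from cell import readout, cams, arm gives the robot as it stands.
- The arm moves only by the tool send_rows, never from a script. Its argument "targets" is a list of rows, each a list of 7 numbers: the turn, a rotation vector about the tool's x, y, z scaled (see below), then the shift along the tool's x, y, z scaled (see below), then the opening, from 0 (shut) to 1 (fully open). A call has 1 to 20 rows; each row is the pose to reach, as a shift and turn from the pose commanded when the call began, along the tool's axes at that moment; what a row does not reach only later rows make up. The controller multiplies each number of a shift by 300 mm and each number of a turn by 90 degrees. A row lasts 1/10 s, in which the tool goes at most 50 mm and 8.59 degrees, less where a joint would pass 70% of its speed; a pose out of reach is approached as far as the arm can. A call with a number of a shift or a turn outside -1 to 1 is refused whole. A call with a gripper value outside its range is refused whole. The fingers move at their own pace and stop on an object; "force" is the grip in N (left out, the last holds). Time passes only in rows, so rows that repeat a pose let the fingers close. It gives the time, the measured TCP pose, the force, the opening and the grip force at its end, in the units of the state.
- readout.state(): the state, without advancing time (a new reading comes with each control period).
- cams.capture(name): name is "side" or "top" or "wrist"; returns the picture (400x640x3 uint8, red, green, blue); there is no depth.
- cams.calibration(name): a dict with "fx", "fy", "cx", "cy" (pixels), "k1" (the pictures are not rectified: a ray, as slopes to the right and down, at radius r is drawn at 1 + k1 r^2 times it, then the intrinsics apply), "extrinsics" (4x4, takes a point from world to camera coordinates). Camera axes: x right, y up, looking along -z (the intrinsics and any distortion apply to the point x, -y, -z); pixel columns grow to the right and rows downward; lengths in mm; the calibration is good to about 2 mm. A picture is of the moment at which its call begins: read the wrist's pose just before it. calibration takes no time and is no camera call; for the wrist camera it gives the pose at the moment of the call.
- arm.sign_off(): hands the job in; it is judged then, once.
The state is a dict: "time_s": time; "joints": joint angles; "qvel": joint speeds; "joint_torque": joint torques, N m; "position": TCP position; "tcp_rot": TCP orientation; "force": force on the tool from outside, world axes, zero at the start; "wrist_torque": the same for the moment, N m; "opening": finger opening in mm; "gripper_force": force on a finger pad.
Only numpy, scipy, OpenCV 4.12 (cv2) and the standard library are available. Lean on these libraries where they do the work, as an engineer would, in place of code of your own. Each camera call takes 0.05 s, during which the arm holds its last target. There are 200 camera calls.

TASK

The steel block in the vise was nipped too high and the two parallels under it have slid off to opposite sides: push them back until they stick out about equally at both ends of the jaws, then drive the block down onto them with the mallet until neither parallel slides any more. The mallet's head is under the bench riser, so draw it out by the far part of its handle, stand it on the open bench and let go, then take it again close up to the head for the tapping, and do not push the block with the gripper itself. Afterwards put the mallet down on the bench clear of the vise and try the end of one of the parallels with a light fingertip push to see that it stays put, leaving the other things on the bench as they are.

Things in the scene. Friction and masses are not known exactly. Their poses are not given: they have to be found in the camera images.
- vise: Dark grey machine vise, fixed, 280 mm long with its screw. Origin: on the bench under the middle of the jaw gap; x is the closing direction (fixed jaw at +x; moving jaw, screw and tommy bar at -x), y runs along the jaws. Jaw faces at x = -20 and +20 mm, jaws 80 mm wide (y -40 to +40), jaw tops 81 mm above the bench. The moving jaw presses with a steady light force of about 14 N.
- vise_bed (a point): Middle of the vise's bed, between the jaws, 45 mm above the bench; the bed is 84 mm wide along y. Axes are the vise's.
- block: Machined steel block, 40 mm (x, between the jaws) x 90 mm (y, along them) x 26 mm high, 0.7 kg, held by friction a few mm above the parallels; it gives way to a push from above of 6 to 14 N. Origin: centre of its underside, 67 mm above the bench once it sits on the parallels (top at 93 mm). Axes as the vise's.
- parallel_a: Loose ground steel bar standing on edge on the bed beside one jaw, under the block: 10 mm (x) x 150 mm (y) x 22 mm high. Origin: centre of its underside; axes as the vise's. Slides along y at under 2 N while loose, takes over 3 N when the block sits on it. Well placed with its origin at the vise's y = 0 within 10 mm (35 mm then stick out at each end of the jaws).
- parallel_b: The other, equal parallel, beside the other jaw. They have slid off in opposite directions along y; either one may be beside the fixed jaw (at x = +14 mm in the vise's frame) or beside the moving jaw (at x = -14 mm).
- mallet: Soft mallet, 0.46 kg, standing on one face with its handle level. Origin: middle of the square black head with white faces, 46 x 46 mm, 76 mm high (z, face to face), so 38 mm above the bench. The straight wooden handle runs along -x at the origin's height to x = -200 mm; it is 22 mm wide (y) and 26 mm high (z).
- mallet_neck (a point): On the mallet's handle axis, 60 mm from the middle of the head (37 mm from the head's side): take it near here, within 45 mm, for the tapping.
- mallet_end (a point): The outer end of the mallet's handle, 200 mm from the middle of the head.
- riser: White bench shelf on four posts with three white jerry cans (tops 255 mm above the bench), fixed, axes as the world's. Origin: on the bench under its middle. Board 320 mm (x) x 220 mm (y), underside 115 mm and top 133 mm above the bench, open front edge at y = +110 mm. The mallet's head starts 45 mm inside it, handle out to +y; clear when its middle is over 140 mm from the origin in y.
- screwdriver: Screwdriver with a blue handle, 190 mm, lying on the bench; not part of the job. Origin: under its middle.
- wrench: Steel wrench, 170 mm, lying on the bench; not part of the job. Origin: under its middle.
- jar: Amber jar with a white cap, 60 mm across, 75 mm high; not part of the job. Origin: centre of its underside.
- flange: Flat steel ring, 70 mm across, 13 mm high; not part of the job. Origin: centre of its underside.
- parts_tray: Grey divided tray, 100 x 150 x 30 mm; not part of the job. Origin: centre of its underside.
- setting_bar: Steel bar lying flat, 25 x 110 x 10 mm; not one of the parallels and not part of the job. Origin: centre of its underside.
- brush: Brush, 170 mm, lying on the bench; not part of the job. Origin: under its middle.

How it is judged (in metres and radians):
On the way, in this order (a step that is already met when the one before it is completed fails the run):
1. the mallet stands clear of the riser on the open bench, let go (y of mallet in the frame of riser above 0.138 m and height (world z) of mallet below 0.06 m and linear speed of mallet below 0.03 m/s and contact force between the fingers and mallet below 0.2 N), for 0.1 s.
2. the mallet, held close up to its head, presses on the block (contact force between mallet and block above 4 N and distance between the grasp point and mallet_neck below 0.045 m).
3. with the block down, a fingertip pushes on one parallel with more than 2.5 N and it stays put (z of block in the frame of vise below 0.0685 m and ((contact force between the fingers and parallel_a above 2.5 N and linear speed of parallel_a below 0.003 m/s) or (contact force between the fingers and parallel_b above 2.5 N and linear speed of parallel_b below 0.003 m/s))), for 0.1 s.
At the end, for the whole second after the job is handed in: The block sits level in the vise, its underside within 1.5 mm of the parallels' tops and bearing on both with at least 0.8 N; both parallels are centred lengthwise in the jaws within 10 mm; the mallet is at rest on the bench, touching neither vise nor block (z of block in the frame of vise between 0.064 and 0.0685 m and angle between block's own z axis and vertical below 0.03 rad and contact force between block and parallel_a above 0.8 N and contact force between block and parallel_b above 0.8 N and y of parallel_a in the frame of vise between -0.01 and 0.01 m and y of parallel_b in the frame of vise between -0.01 and 0.01 m and linear speed of block below 0.01 m/s and height (world z) of mallet below 0.06 m and linear speed of mallet below 0.02 m/s and contact force between mallet and vise below 0.1 N and contact force between mallet and block below 0.1 N).
It fails at once if the gripper's fingers push the block (contact force between the fingers and block above 2 N).
It fails at once if another thing on the bench is moved more than 30 mm (distance of any of screwdriver, wrench, jar, flange, parts_tray, setting_bar, brush from where it was at the start of the episode above 0.03 m).
It also fails if it takes over 72 s, if anything falls off the work surface, if the arm or the gripper's body presses on something with over 40 N, if the wrist force passes 120 N, or if a joint passes its speed limit or range.

## Working session

There is one attempt and no reset: what is moved stays moved. The work goes in short steps, Python scripts to look and compute and a tool call to move; the robot and the scene stay as the last step left them, time stands still between calls to the robot, and variables do not carry over. Pictures are saved under pics/ and viewed, at most 10 in all, crops included, and the job is handed in when it is done.

Besides the shell and the picture viewer there is one more tool, called after ">>>" by a JSON object that holds its "api" and its "payload". send_rows: Moves the arm, as the interface text tells. Its arguments: {"type":"object","properties":{"targets":{"type":"array","items":{"type":"array","items":{"type":"number"}}},"force":{"type":"number"}},"required":["targets"]}

```bash
ls; mkdir -p pics; python3 - <<'E'
from cell import readout,cams,arm
import cv2
for n in("top","side"):
    im=cams.capture(n); cv2.imwrite(f"pics/{n}0.png",im[:,:,::-1])
    c=cams.calibration(n); print(n,c)
s=readout.state();print(s)
E
```

```text
pics
top {'fx': 479.21730613209905, 'fy': 479.21730613209905, 'cx': 328.37980990642785, 'cy': 197.56331976601825, 'k1': -0.04313382371555891, 'extrinsics': array([[ 1.34914666e-02, -9.99855189e-01,  1.03721803e-02,
        -4.26694969e+01],
       [ 9.83666681e-01,  1.51336758e-02,  1.79362295e-01,
        -5.65441725e+02],
       [-1.79493290e-01,  7.78290780e-03,  9.83728410e-01,
        -1.28185993e+03],
       [ 0.00000000e+00,  0.00000000e+00,  0.00000000e+00,
         1.00000000e+00]])}
side {'fx': 520.8390058259454, 'fy': 520.8390058259454, 'cx': 318.23549890884533, 'cy': 202.40190709780623, 'k1': -0.03435171142300275, 'extrinsics': array([[-9.83524586e-01, -1.79991233e-01, -1.68090897e-02,
         5.47484871e+02],
       [ 1.09861860e-01, -6.68969465e-01,  7.35125993e-01,
        -1.32659529e+02],
       [-1.43561002e-01,  7.21167810e-01,  6.77722088e-01,
        -1.63025693e+03],
       [ 0.00000000e+00,  0.00000000e+00,  0.00000000e+00,
         1.00000000e+00]])}
{'time_s': 0.1, 'joints': array([-1.34000512e+00,  2.41375945e-01,  3.88028224e-03,  1.33520553e+00,
        9.73188391e-07,  1.57081598e+00]), 'qvel': array([ 0.00239641, -0.00138497,  0.00428698,  0.00030982,  0.001627  ,
        0.00272702]), 'joint_torque': array([ 7.60464318e-04, -3.73138654e+01,  2.53009844e+01,  1.08417359e-02,
        5.68685834e-05,  7.66115278e-06]), 'position': array([ 114.27814102, -486.33429021,  303.09085842]), 'tcp_rot': array([-9.46151297e-04,  9.93349993e-01,  1.15129859e-01, -1.09188494e-04]), 'force': array([-0.82790115,  0.43211699, -0.91285552]), 'wrist_torque': array([ 0.00686045,  0.02313361, -0.00856588]), 'gripper_force': 0.0, 'opening': 85.30827627051332}
```

View pics/top0.png

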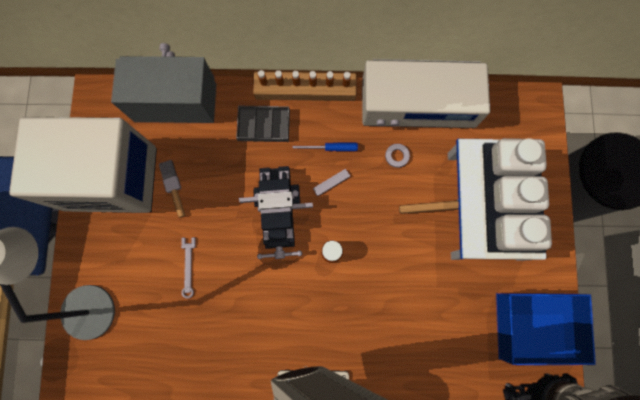

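View pics/side0.png

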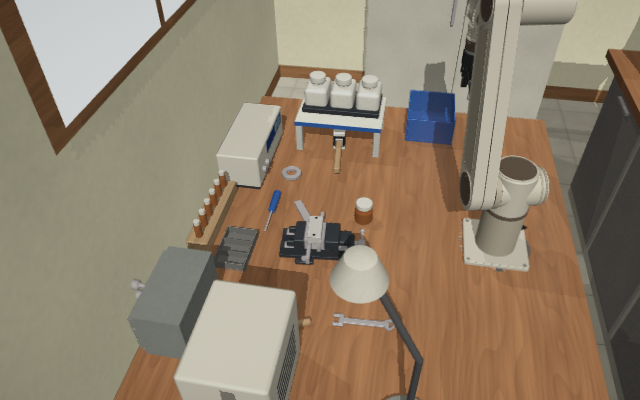

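The top view shows the vise at about (276,205) with its fixed jaw upward. The parallels stick out left at (243,199) and right at (310,205). The mallet handle runs from (400,209) to (458,207) under the riser.

```bash
cat > h.py <<'E'
from cell import readout,cams,arm
import numpy as np, cv2
from scipy.spatial.transform import Rotation as R
def ray(c,px):
    K=np.array([[c["fx"],0,c["cx"]],[0,c["fy"],c["cy"]],[0,0,1]])
    u=cv2.undistortPoints(np.array(px,float).reshape(-1,1,2),K,np.array([c["k1"],0,0,0.]))[:,0]
    E=c["extrinsics"]; d=np.c_[u[:,0],-u[:,1],-np.ones(len(u))]@E[:3,:3]
    return -E[:3,:3].T@E[:3,3], d
def plane(c,px,z):
    o,d=ray(c,px); return o+d*((z-o[2])/d[:,2])[:,None]
def proj(c,P):
    p=np.c_[np.atleast_2d(P),np.ones(len(np.atleast_2d(P)))]@c["extrinsics"].T
    s=np.c_[p[:,0]/-p[:,2],-p[:,1]/-p[:,2]]; r=(s**2).sum(1,keepdims=True); s=s*(1+c["k1"]*r)
    return s*[c["fx"],c["fy"]]+[c["cx"],c["cy"]]
def rows(goal):  # world TCP position -> shift numbers from the current TCP (tool axes)
    s=readout.state(); q=s["tcp_rot"]; r=R.from_quat([q[1],q[2],q[3],q[0]])
    return r.inv().apply(np.array(goal)-s["position"])/300
E
python3 - <<'E'
from h import *
np.set_printoptions(precision=1,suppress=True)
c=cams.calibration("top"); im=cv2.imread("pics/top0.png")
cv2.imwrite("pics/z.png",np.vstack([cv2.resize(im[155:275,225:345],None,fx=5,fy=5,interpolation=cv2.INTER_CUBIC)]))
print("handle",plane(c,[[400,209],[458,207]],51))
hsv=cv2.cvtColor(im,cv2.COLOR_BGR2HSV)
print("riser front",plane(c,[[459,140],[459,257]],133))
print("block",plane(c,[[257,195],[292,195],[257,208],[292,208]],96))
print("par",plane(c,[[240,199],[312,205]],67))
print("jar",plane(c,[[332,251]],75)); print("bar",plane(c,[[332,182],[316,194],[348,172]],10)); print("screw/wrench/flange",plane(c,[[293,147],[358,147],[188,240],[188,297],[398,155]],5))
w=cams.calibration("wrist"); print(w)
s=readout.state(); q=s["tcp_rot"]; print(R.from_quat([q[1],q[2],q[3],q[0]]).as_matrix())
E
```

```text
handle [[ 536.8 -233.9   51. ]
 [ 544.9 -396.4   51. ]]
riser front [[ 713.6 -382.5  133. ]
 [ 401.1 -371.4  133. ]]
block [[561.9 157.8  96. ]
 [563.4  63.7  96. ]
 [526.5 156.4  96. ]
 [528.   62.8  96. ]]
par [[555.4 208.2  67. ]
 [541.7  10.2  67. ]]
jar [[416.3 -46.   75. ]]
bar [[619.4 -44.7  10. ]
 [583.4   0.9  10. ]
 [649.8 -90.7  10. ]]
screw/wrench/flange [[ 723.8   71.1    5. ]
 [ 726.9 -119.9    5. ]
 [ 445.9  361.8    5. ]
 [ 287.3  351.9    5. ]
 [ 704.6 -237.6    5. ]]
{'fx': 293.7902876476472, 'fy': 293.7902876476472, 'cx': 319.7618612618041, 'cy': 198.72718152827153, 'k1': 0.006771562144350798, 'extrinsics': array([[   0.2,   -1. ,   -0. , -498.7],
       [   0.9,    0.2,   -0.3,   33.3],
       [   0.3,    0.1,    1. , -377.6],
       [   0. ,    0. ,    0. ,    1. ]])}
[[ 1.   0.2 -0. ]
 [ 0.2 -1.   0. ]
 [ 0.  -0.  -1. ]]
```

View pics/z.png

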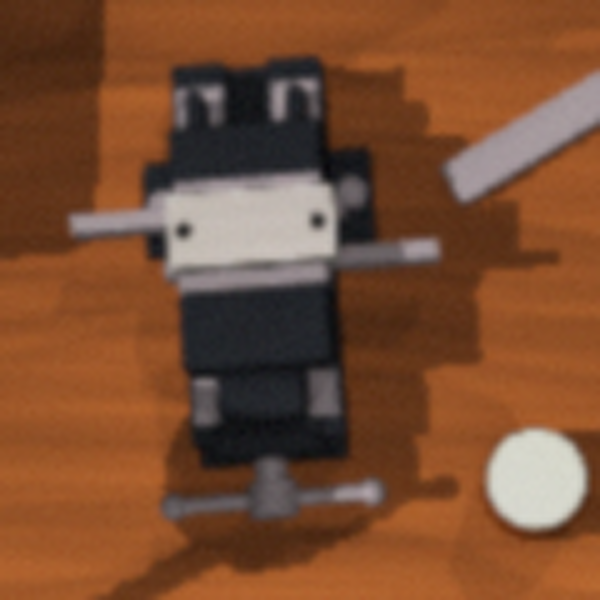

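```bash
python3 - <<'E'
from h import *
np.set_printoptions(precision=1,suppress=True)
c=cams.calibration("top")
f=lambda p:np.array(p)/5.+[225,155]-.4
B=plane(c,f([[165,195],[335,185],[338,262],[165,272]]),97); print("block",B,B.mean(0))
J=plane(c,f([[170,135],[325,122],[182,292],[330,290],[184,368],[333,362]]),81); print("jaws",J)
P=plane(c,f([[68,215],[68,235],[163,222],[440,238],[440,262],[335,258]]),67);print("par",P)
V=plane(c,f([[175,68],[322,60],[205,465],[345,458]]),20);print("vise ends",V)
E
```

```text
block [[565.6 156.2  97. ]
 [572.5  65.   97. ]
 [530.5  62.3  97. ]
 [523.7 154.5  97. ]] [548.1 109.5  97. ]
jaws [[602.  157.1  81. ]
 [610.6  72.6  81. ]
 [515.4 147.2  81. ]
 [517.7  67.3  81. ]
 [474.2 144.5  81. ]
 [478.6  64.6  81. ]]
par [[559.2 213.4  67. ]
 [548.1 212.9  67. ]
 [556.1 161.   67. ]
 [549.5   8.7  67. ]
 [536.2   8.5  67. ]
 [537.6  66.   67. ]]
vise ends [[654.6 164.4  20. ]
 [660.7  79.9  20. ]
 [426.9 138.8  20. ]
 [432.   60.6  20. ]]
```

>>> {"api": "send_rows", "payload": {"targets": [[0,0,-0.904,0.95,-0.95,0,0],[0,0,-0.904,0.95,-0.95,0,0],[0,0,-0.904,0.95,-0.95,0,0],[0,0,-0.904,0.95,-0.95,0,0],[0,0,-0.904,0.95,-0.95,0,0],[0,0,-0.904,0.95,-0.95,0,0],[0,0,-0.904,0.95,-0.95,0,0],[0,0,-0.904,0.95,-0.95,0,0],[0,0,-0.904,0.95,-0.95,0,0],[0,0,-0.904,0.95,-0.95,0,0],[0,0,-0.904,0.95,-0.95,0,0]]}}

```text
time_s: 1.2
position: [326.7, -143.2, 303.6]
tcp_rot: [-0.0, 0.677, 0.736, -0.0]
force: [-0.3, -0.6, 0.2]
opening: -0.1
gripper_force: 0.0
```

```bash
python3 -c "
from h import *
print(rows([552,235,304]),rows([552,235,126]),readout.state()['joints'])"
```

```text
[ 1.19488975  0.85191975 -0.00146607] [1.19465447 0.85236448 0.59186705] [-4.13174799e-01 -4.48413788e-02 -3.17230723e-01  1.29925493e+00
 -7.41699437e-06  1.07545208e+00]
```

>>> {"api": "send_rows", "payload": {"targets": [[0,0,0,0.95,0.85,0,0],[0,0,0,0.95,0.85,0,0],[0,0,0,0.95,0.85,0,0],[0,0,0,0.95,0.85,0,0],[0,0,0,0.95,0.85,0,0],[0,0,0,0.95,0.85,0,0],[0,0,0,0.95,0.85,0,0],[0,0,0,0.95,0.85,0,0],[0,0,0,0.95,0.85,0,0]]}}

```text
time_s: 2.1
position: [560.0, 162.9, 302.0]
tcp_rot: [-0.001, 0.678, 0.735, -0.0]
force: [-0.4, -0.0, -1.0]
opening: -0.2
gripper_force: 0.0
```

```bash
python3 -c "
from h import *
s=readout.state();c=cams.calibration('wrist');im=cams.capture('wrist');cv2.imwrite('pics/w1.png',im[:,:,::-1])
import pickle;pickle.dump(c,open('w1.pkl','wb'))
print(s['position'],rows([552,235,304]))"
```

```text
[559.97071151 162.93932911 301.99742619] [ 0.24703435 -0.00274519 -0.00584285]
```

View pics/w1.png

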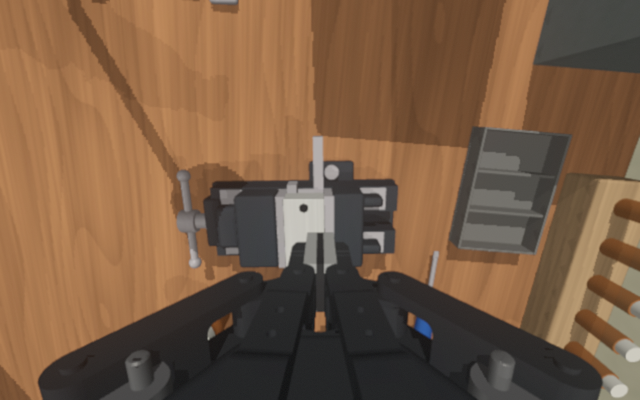

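The wrist view shows the fixed-jaw parallel ending at about (318,137). The other parallel's end is just visible at (292,182), with the block top between.

```bash
python3 -c "
from h import *
import pickle;c=pickle.load(open('w1.pkl','rb'))
o=np.array([548,109.5]);a=.08;M=np.array([[np.cos(a),-np.sin(a)],[np.sin(a),np.cos(a)]])
np.set_printoptions(precision=1,suppress=True)
P=plane(c,[[313.5,137],[323,137],[287,183],[298,183]],67)[:,:2];print(P,(P-o)@M)
P=plane(c,[[277,192],[335,192],[277,267],[238,191],[238,265],[363,190],[363,265]],81)[:,:2];print(P,(P-o)@M)
"
```

```text
[[549.6 211.4]
 [559.2 212.1]
 [525.2 161.5]
 [536.8 162.4]] [[  9.7 101.4]
 [ 19.4 101.4]
 [-18.6  53.6]
 [ -6.9  53.6]]
[[516.9 154.4]
 [575.8 159.2]
 [520.5  69.9]
 [477.3 152.2]
 [477.9  68.9]
 [604.  163.6]
 [613.9  80. ]] [[-27.4  47.2]
 [ 31.7  47.3]
 [-30.6 -37.2]
 [-67.1  48.3]
 [-73.1 -34.8]
 [ 60.1  49.4]
 [ 63.4 -34.7]]
```

>>> {"api": "send_rows", "payload": {"targets": [[0,0,0,0.24,0,0,0],[0,0,0,0.24,0,0.1,0],[0,0,0,0.24,0,0.25,0],[0,0,0,0.24,0,0.4,0],[0,0,0,0.24,0,0.53,0],[0,0,0,0.24,0,0.585,0],[0,0,0,0.24,0,0.585,0],[0,0,0,0.22,0,0.585,0],[0,0,0,0.2,0,0.585,0],[0,0,0,0.185,0,0.585,0],[0,0,0,0.17,0,0.585,0],[0,0,0,0.155,0,0.585,0],[0,0,0,0.14,0,0.585,0],[0,0,0,0.13,0,0.585,0],[0,0,0,0.127,0,0.585,0],[0,0,0,0.127,0,0.585,0],[0,0,0,0.127,0,0.585,0]]}}

```text
time_s: 3.85
position: [555.0, 198.2, 128.2]
tcp_rot: [0.0, 0.678, 0.735, -0.0]
force: [0.9, 1.8, 1.7]
opening: 0.1
gripper_force: 1.0
```

```bash
python3 -c "
from h import *
im=cams.capture('top');cv2.imwrite('pics/t2.png',cv2.resize(im[150:270,225:345,::-1],None,fx=5,fy=5,interpolation=cv2.INTER_CUBIC))
"
```

```text
(no output)
```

View pics/t2.png

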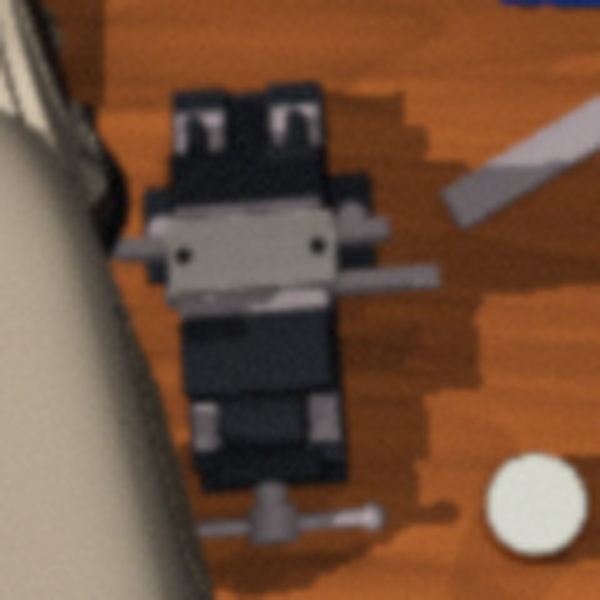

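```bash
python3 -c "
from h import *
c=cams.calibration('top')
o=np.array([548,111]);a=.08;M=np.array([[np.cos(a),-np.sin(a)],[np.sin(a),np.cos(a)]])
np.set_printoptions(precision=1,suppress=True)
f=lambda p:np.array(p)/5.+[225,150]-.4
for z,p in((67,[[388,230],[440,275]]),(97,[[336,208],[340,288],[165,220],[167,310]]),(81,[[170,160],[325,145],[330,315],[182,318]])):
  P=plane(c,f(p),z)[:,:2];print((P-o)@M)
s=o+M@[-14,-125];print(s,rows([*s,128]), rows([*(o+M@[-14,-86]),128]))
"
```

```text
[[  13.6  -74.7]
 [ -13.3 -101.7]]
[[ 21.8 -48.4]
 [-21.9 -48.2]
 [ 21.1  43.7]
 [-27.8  44.6]]
[[ 57.5  41.6]
 [ 60.4 -43.4]
 [-33.7 -41.2]
 [-30.2  38.7]]
[544.  -14.7] [-0.7 -0.1  0. ] [-0.6 -0.1  0. ]
```

>>> {"api": "send_rows", "payload": {"targets": [[0,0,0,0.04,0,0,0],[0,0,0,0.04,0,-0.16,0],[0,0,0,0.04,0,-0.25,0],[0,0,0,-0.12,-0.05,-0.25,0],[0,0,0,-0.28,-0.093,-0.25,0],[0,0,0,-0.44,-0.093,-0.25,0],[0,0,0,-0.6,-0.093,-0.25,0],[0,0,0,-0.71,-0.093,-0.25,0],[0,0,0,-0.71,-0.093,-0.25,0],[0,0,0,-0.71,-0.093,-0.12,0],[0,0,0,-0.71,-0.093,0.0,0],[0,0,0,-0.71,-0.093,0.0,0],[0,0,0,-0.68,-0.093,0.0,0],[0,0,0,-0.66,-0.093,0.0,0],[0,0,0,-0.64,-0.093,0,0],[0,0,0,-0.62,-0.093,0,0],[0,0,0,-0.6,-0.093,0,0],[0,0,0,-0.585,-0.093,0,0],[0,0,0,-0.575,-0.093,0,0],[0,0,0,-0.575,-0.093,0,0]]}}

```text
time_s: 5.9
position: [541.1, 24.7, 128.6]
tcp_rot: [-0.0, 0.678, 0.735, 0.0]
force: [0.6, 0.4, 0.7]
opening: -0.1
gripper_force: 0.6
```

>>> {"api": "send_rows", "payload": {"targets": [[0,0,0,-0.05,0,0,0],[0,0,0,-0.05,0,-0.16,0],[0,0,0,-0.15,-0.02,-0.3,0],[0,0,0,-0.31,-0.08,-0.35,0.7],[0,0,0,-0.47,-0.08,-0.35,0.7],[0,0,0,-0.63,-0.08,-0.35,0.7],[0,0,0,-0.79,-0.08,-0.35,0.7],[0,0,0,-0.87,-0.08,-0.35,0.7],[0,0,0,-0.87,-0.08,-0.35,0.7],[0,0,0,-0.87,-0.08,-0.35,0.7]]}}

```text
time_s: 6.9
position: [537.0, -238.7, 232.5]
tcp_rot: [-0.001, 0.679, 0.734, 0.0]
force: [-0.3, 0.9, -0.0]
opening: 59.6
gripper_force: 0.0
```

```bash
python3 - <<'E'
from h import *
import pickle
np.set_printoptions(precision=3,suppress=True)
s=readout.state();w=cams.calibration('wrist');im=cams.capture('wrist')[:,:,::-1].copy();cv2.imwrite('pics/w3.png',im)
pickle.dump(w,open('w3.pkl','wb'))
t=cams.capture('top')[:,:,::-1];cv2.imwrite('pics/t3.png',t)
print(s['position'])
both=np.hstack([cv2.resize(t[150:270,225:345],(400,400),interpolation=cv2.INTER_CUBIC),im[:,120:520]]);cv2.imwrite('pics/b3.png',both)
E
```

```text
[ 537.029 -238.697  232.472]
```

View pics/b3.png

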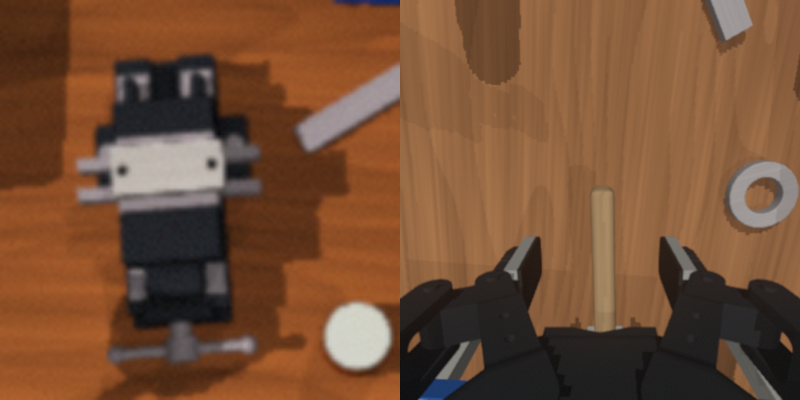

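The left half shows both parallels with equal overhangs: ends at 78 and 260 of 400. The right half shows the handle running vertically, its end at wrist pixel (322,188), nearly in line with the tool.

```bash
python3 - <<'E'
from h import *
import pickle
np.set_printoptions(precision=1,suppress=True)
c=cams.calibration('top')
o=np.array([548,111]);a=.08;M=np.array([[np.cos(a),-np.sin(a)],[np.sin(a),np.cos(a)]])
f=lambda p:np.array(p)*.3+[225,150]-.35
print((plane(c,f([[78,166],[78,195],[260,153],[260,185]]),67)[:,:2]-o)@M)
w=pickle.load(open('w3.pkl','rb')); im=cv2.imread('pics/w3.png')
hsv=cv2.cvtColor(im,cv2.COLOR_BGR2HSV)
E=[]
for r in(200,220,240,260,280,300,315):
    g=im[r,290:360].astype(int); b=g.mean(1); d=np.abs(np.diff(cv2.GaussianBlur(b.reshape(-1,1),(1,3),0).ravel()))
    m=np.where(g[:,1]>125)[0]+290; E.append([(m.min()+m.max())/2,r]); print(r,m.min(),m.max())
P=plane(w,E,51)[:,:2];print(P); k=np.polyfit(P[:,1],P[:,0],1);print("slope",k[0],"x at -265",np.polyval(k,-265))
print(plane(w,[[322,188]],51))
E
```

```text
[[ 12.5  74.3]
 [-11.7  75.2]
 [ 13.7 -75.9]
 [-13.1 -74.4]]
200 314 329
220 315 330
240 316 330
260 316 330
280 316 330
300 317 330
315 325 327
[[ 538.6 -240.9]
 [ 541.  -259.5]
 [ 543.  -278.9]
 [ 544.7 -299. ]
 [ 546.3 -319.9]
 [ 548.6 -341.6]
 [ 552.4 -358.3]]
slope -0.10680436787435503 x at -265 541.2449002050195
[[ 538.2 -230.    51. ]]
```

>>> {"api": "send_rows", "payload": {"targets": [[0,0,0,-0.088,0.006,0.1,0.7],[0,0,0,-0.088,0.006,0.25,0.7],[0,0,0,-0.088,0.006,0.38,0.7],[0,0,0,-0.088,0.006,0.465,0.7],[0,0,0,-0.088,0.006,0.465,0.7],[0,0,0,-0.088,0.006,0.465,0],[0,0,0,-0.088,0.006,0.465,0],[0,0,0,-0.088,0.006,0.465,0],[0,0,0,-0.088,0.006,0.465,0],[0,0,0,-0.088,0.006,0.465,0]], "force": 50}}

```text
time_s: 8.0
position: [543.2, -264.2, 95.7]
tcp_rot: [0.002, 0.678, 0.735, 0.001]
force: [1.1, 3.1, 4.1]
opening: 21.3
gripper_force: 53.3
```

>>> {"api": "send_rows", "payload": {"targets": [[0,0,0,0.03,0,0,0],[0,0,0,0.08,0,0,0],[0,0,0,0.14,0,0,0],[0,0,0,0.2,0,0,0],[0,0,0,0.26,0,0,0],[0,0,0,0.32,0,0,0],[0,0,0,0.38,0,0,0],[0,0,0,0.42,0,0,0],[0,0,0,0.44,0,0,0],[0,0,0,0.44,0,0,0],[0,0,0,0.44,0,0,0]]}}

```text
time_s: 9.1
position: [530.9, -130.8, 93.8]
tcp_rot: [-0.002, 0.678, 0.735, 0.001]
force: [-1.0, 5.9, 5.5]
opening: 21.2
gripper_force: 53.6
```

>>> {"api": "send_rows", "payload": {"targets": [[0,0,0,0,0,0,0.7],[0,0,0,0,0,0,0.7],[0,0,0,0,0,0,0.7],[0,0,0,0,0,0,0.7],[0,0,0,0,0,-0.15,0.7],[0,0,0,0,0,-0.3,0.7],[0,0,0,0,0,-0.3,0.7],[0,0,0,0,0,-0.3,0.7]]}}

```text
time_s: 9.9
position: [532.1, -132.9, 185.3]
tcp_rot: [0.001, 0.678, 0.735, 0.001]
force: [-0.3, -0.4, -0.9]
opening: 59.8
gripper_force: 0.0
```

```bash
python3 - <<'E'
from h import *
import pickle
s=readout.state();w=cams.calibration('wrist');im=cams.capture('wrist')[:,:,::-1].copy()
pickle.dump(w,open('w4.pkl','wb'));cv2.imwrite('pics/w4.png',im)
t=cams.capture('top')[:,:,::-1];cv2.imwrite('pics/t4.png',t)
cv2.imwrite('pics/b4.png',np.hstack([cv2.resize(t[160:260,320:480],(640,400),interpolation=cv2.INTER_CUBIC)]))
print(s['position'],s['opening'])
E
```

```text
[ 532.08912041 -132.86382506  185.34787184] 59.7638932015099
```

View pics/b4.png

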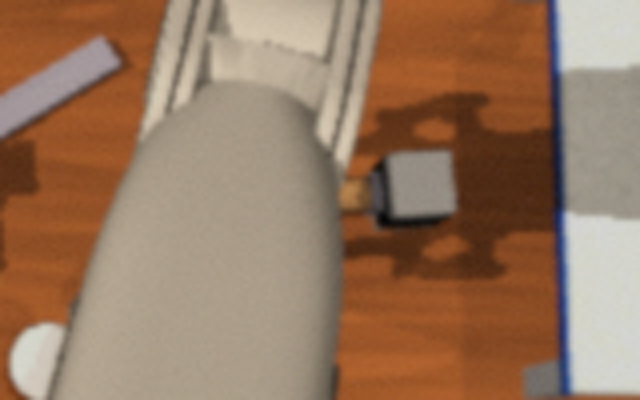

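The mallet head stands clear of the riser, which has its front edge near x=555 in the crop. Its white top face centres at (421,185) in the 4x crop.

```bash
python3 - <<'E'
from h import *
import pickle
np.set_printoptions(precision=3,suppress=True)
c=cams.calibration('top'); f=lambda p:np.array(p)/4.+[320,160]-.4
H=plane(c,f([[390,153],[452,150],[456,215],[388,221]]),76);print(H,H.mean(0)); print("riser",plane(c,f([[552,60],[566,390]]),133))
w=pickle.load(open('w4.pkl','rb')); im=cv2.imread('pics/w4.png'); E=[]
for r in range(200,300,20):
    g=im[r,285:365].astype(int); m=np.where(g[:,1]>125)[0]+285; print(r,len(m),m.min() if len(m) else 0,m.max() if len(m) else 0); E.append([(m.min()+m.max())/2,r])
print(plane(w,E,51))
h=H.mean(0)[:2];u=np.array([-.09,.996]); print(rows([*(h+u*43),185]),h+u*43)
E
```

```text
[[ 564.441 -277.299   76.   ]
 [ 567.188 -320.063   76.   ]
 [ 522.18  -321.663   76.   ]
 [ 517.381 -275.013   76.   ]] [ 542.798 -298.51    76.   ]
riser [[ 618.172 -375.197  133.   ]
 [ 400.92  -376.822  133.   ]]
200 21 307 327
220 20 308 327
240 20 308 327
260 19 308 326
280 19 308 326
[[ 529.907 -122.848   51.   ]
 [ 531.441 -138.012   51.   ]
 [ 532.661 -153.785   51.   ]
 [ 533.549 -170.202   51.   ]
 [ 534.859 -187.236   51.   ]]
[-0.412 -0.005 -0.007] [ 538.928 -255.682]
```

>>> {"api": "send_rows", "payload": {"targets": [[0,0,0,-0.15,-0.005,0,0.7],[0,0,0,-0.3,-0.005,0,0.7],[0,0,0,-0.4,-0.005,0,0.7],[0,0,0,-0.4,-0.005,0,0.7],[0,0,0,-0.4,-0.005,0.15,0.7],[0,0,0,-0.4,-0.005,0.27,0.7],[0,0,0,-0.4,-0.005,0.307,0.7],[0,0,0,-0.4,-0.005,0.307,0.7],[0,0,0,-0.4,-0.005,0.307,0],[0,0,0,-0.4,-0.005,0.307,0],[0,0,0,-0.4,-0.005,0.307,0],[0,0,0,-0.4,-0.005,0.307,0],[0,0,0,-0.4,-0.005,0.307,0],[0,0,0,-0.4,-0.005,0.307,0]], "force": 110}}

```text
time_s: 11.4
position: [540.6, -252.6, 94.2]
tcp_rot: [0.002, 0.678, 0.735, 0.001]
force: [-0.5, 1.6, 7.2]
opening: 20.7
gripper_force: 107.4
```

>>> {"api": "send_rows", "payload": {"targets": [[0,0,0,0,0,-0.05,0],[0,0,0,0,0,-0.17,0],[0,0,0,0,0,-0.3,0],[0,0,0,0.06,0,-0.4,0],[0,0,0,0.18,0.01,-0.43,0],[0,0,0,0.31,0.03,-0.43,0],[0,0,0,0.44,0.05,-0.43,0],[0,0,0,0.57,0.07,-0.43,0],[0,0,0,0.7,0.09,-0.43,0],[0,0,0,0.83,0.11,-0.43,0],[0,0,0,0.94,0.119,-0.43,0],[0,0,0,1.0,0.119,-0.43,0],[0,0,0,1.0,0.119,-0.43,0]]}}

```text
time_s: 12.7
position: [550.1, 52.4, 220.3]
tcp_rot: [-0.001, 0.677, 0.736, -0.0]
force: [-0.0, 0.6, -4.2]
opening: 20.4
gripper_force: 108.3
```

>>> {"api": "send_rows", "payload": {"targets": [[0,0,0,0.06,0,0,0],[0,0,0,0.17,0,0,0],[0,0,0,0.28,0,0,0],[0,0,0,0.34,0,0,0],[0,0,0,0.357,0,0,0],[0,0,0,0.357,0,0,0],[0,0,0,0.357,0,0,0]]}}

```text
time_s: 13.4
position: [542.4, 155.2, 220.6]
tcp_rot: [0.0, 0.679, 0.734, -0.001]
force: [-0.3, 0.6, -3.9]
opening: 20.5
gripper_force: 108.2
```

```bash
python3 - <<'E'
from h import *
s=readout.state();im=cams.capture('side')[:,:,::-1];t=cams.capture('top')[:,:,::-1]
cv2.imwrite('pics/b5.png',np.hstack([cv2.resize(im[180:280,260:360],(400,400),interpolation=cv2.INTER_CUBIC),cv2.resize(t[150:250,225:325],(400,400),interpolation=cv2.INTER_CUBIC)]))
print(s['position'],s['opening'],s['force'])
E
```

```text
[542.35356291 155.16744028 220.56170984] 20.533215539208534 [-0.26259748  0.60508757 -3.90829227]
```

View pics/b5.png

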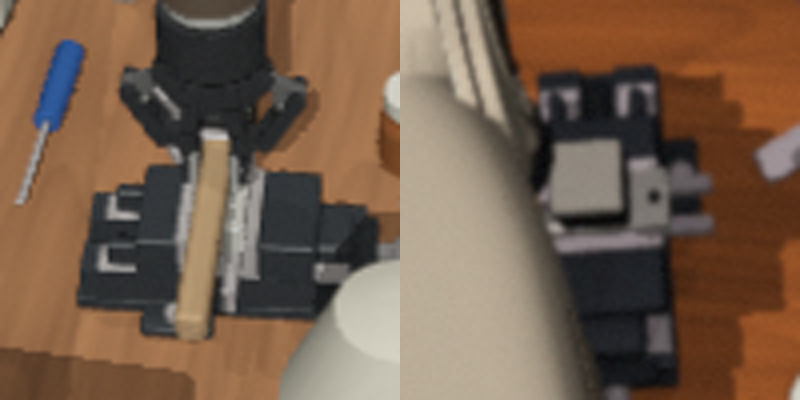

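The mallet head is over the block. Its top face is centred near (589,178) in the right crop.

```bash
python3 - <<'E'
from h import *
c=cams.calibration('top');f=lambda p:(np.array(p)-[400,0])/4.+[225,150]-.4
H=plane(c,f([[557,147],[622,143],[625,205],[552,215]]),202);print(H.mean(0))
E
```

```text
[545.41924927 106.10106039 202.        ]
```

>>> {"api": "send_rows", "payload": {"targets": [[0,0,0,0.012,0.008,0.03,0],[0,0,0,0.012,0.008,0.06,0],[0,0,0,0.012,0.008,0.08,0],[0,0,0,0.012,0.008,0.09,0],[0,0,0,0.012,0.008,0.095,0],[0,0,0,0.012,0.008,0.1,0],[0,0,0,0.012,0.008,0.1,0]]}}

```text
time_s: 14.2
position: [543.9, 160.1, 192.5]
tcp_rot: [0.0, 0.678, 0.735, -0.0]
force: [-4.7, 0.1, 7.1]
opening: 20.3
gripper_force: 109.9
```

>>> {"api": "send_rows", "payload": {"targets": [[0,0,0,0,0,0.004,0],[0,0,0,0,0,0.008,0],[0,0,0,0,0,0.012,0],[0,0,0,0,0,0.012,0]]}}

```text
time_s: 14.6
position: [543.9, 160.1, 189.3]
tcp_rot: [0.0, 0.678, 0.735, -0.0]
force: [-5.7, 0.3, 9.5]
opening: 20.1
gripper_force: 110.3
```

>>> {"api": "send_rows", "payload": {"targets": [[0,0,0,0,0,0.004,0],[0,0,0,0,0,0.008,0],[0,0,0,0,0,0.008,0]]}}

```text
time_s: 14.9
position: [543.8, 160.1, 187.1]
tcp_rot: [0.0, 0.678, 0.735, 0.0]
force: [-6.6, -1.7, 9.5]
opening: 20.7
gripper_force: 110.4
```

>>> {"api": "send_rows", "payload": {"targets": [[0,0,0,0,0,0.004,0],[0,0,0,0,0,0.008,0],[0,0,0,0,0,0.008,0]]}}

```text
time_s: 15.2
position: [543.8, 160.1, 187.0]
tcp_rot: [0.001, 0.678, 0.735, 0.001]
force: [-11.3, -1.4, 21.6]
opening: 20.1
gripper_force: 112.2
```

>>> {"api": "send_rows", "payload": {"targets": [[0,0,0,0,0,0.004,0],[0,0,0,0,0,0.008,0],[0,0,0,0,0,0.008,0]]}}

```text
time_s: 15.5
position: [543.8, 160.2, 186.8]
tcp_rot: [0.001, 0.678, 0.735, 0.001]
force: [-14.9, -1.2, 32.6]
opening: 20.1
gripper_force: 113.8
```

>>> {"api": "send_rows", "payload": {"targets": [[0,0,0,0,0,-0.02,0],[0,0,0,0,0,-0.08,0],[0,0,0,0,0,-0.15,0],[0,0,0,-0.05,0,-0.15,0],[0,0,0,-0.17,0,-0.15,0],[0,0,0,-0.3,-0.03,-0.15,0],[0,0,0,-0.43,-0.06,-0.15,0],[0,0,0,-0.56,-0.09,-0.15,0],[0,0,0,-0.69,-0.12,-0.15,0],[0,0,0,-0.82,-0.127,-0.15,0],[0,0,0,-0.94,-0.127,-0.15,0],[0,0,0,-1.0,-0.127,-0.15,0],[0,0,0,-1.0,-0.127,-0.15,0]]}}

```text
time_s: 16.8
position: [529.7, -145.4, 223.5]
tcp_rot: [-0.0, 0.68, 0.733, -0.001]
force: [-0.6, -0.3, -4.9]
opening: 20.2
gripper_force: 108.3
```

```bash
python3 - <<'E'
from h import *
im=cams.capture('side')[:,:,::-1];t=cams.capture('top')[:,:,::-1]; cv2.imwrite('pics/t6.png',t)
cv2.imwrite('pics/b6.png',np.hstack([cv2.resize(im[195:275,275:355],(400,400),interpolation=cv2.INTER_CUBIC),cv2.resize(t[150:250,225:325],(400,400),interpolation=cv2.INTER_CUBIC)]))
E
```

```text
(no output)
```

View pics/b6.png

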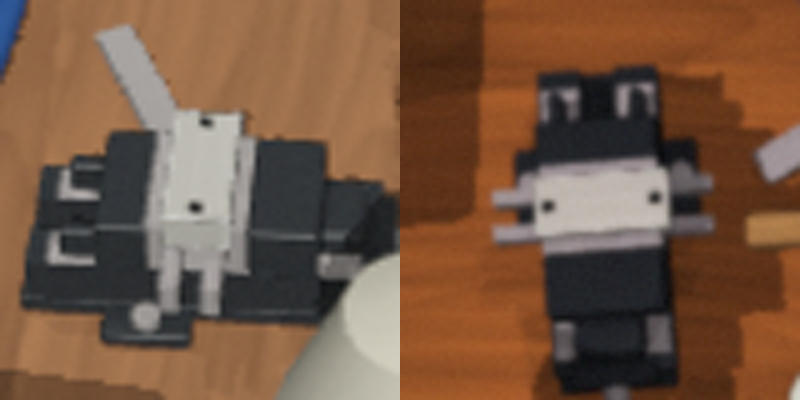

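The block is seated with both parallels still protruding symmetrically: ends at 495 and 712 in the right crop. Next I put the mallet back on the open bench.

>>> {"api": "send_rows", "payload": {"targets": [[0,0,0,-0.12,0.004,0,0],[0,0,0,-0.25,0.004,0.05,0],[0,0,0,-0.34,0.004,0.18,0],[0,0,0,-0.365,0.004,0.3,0],[0,0,0,-0.365,0.004,0.38,0],[0,0,0,-0.365,0.004,0.41,0],[0,0,0,-0.365,0.004,0.425,0],[0,0,0,-0.365,0.004,0.432,0],[0,0,0,-0.365,0.004,0.432,0]]}}

```text
time_s: 17.8
position: [541.5, -250.7, 96.7]
tcp_rot: [0.001, 0.678, 0.735, 0.0]
force: [0.0, 1.0, -4.5]
opening: 20.4
gripper_force: 108.1
```

>>> {"api": "send_rows", "payload": {"targets": [[0,0,0,0,0,0.004,0],[0,0,0,0,0,0.008,0],[0,0,0,0,0,0.011,0],[0,0,0,0,0,0.011,0]]}}

```text
time_s: 18.2
position: [541.2, -251.0, 94.3]
tcp_rot: [0.001, 0.678, 0.735, 0.001]
force: [-1.7, 1.5, 5.3]
opening: 20.9
gripper_force: 109.9
```

>>> {"api": "send_rows", "payload": {"targets": [[0,0,0,0,0,0,0.6],[0,0,0,0,0,0,0.6],[0,0,0,0,0,0,0.6],[0,0,0,0,0,-0.1,0.6],[0,0,0,0,0,-0.25,0.6],[0,0,0,0,0,-0.36,0.6],[0,0,0,0.15,0,-0.36,0],[0,0,0,0.31,0.02,-0.36,0],[0,0,0,0.47,0.04,-0.36,0],[0,0,0,0.63,0.06,-0.36,0],[0,0,0,0.79,0.072,-0.36,0],[0,0,0,0.866,0.072,-0.36,0],[0,0,0,0.866,0.072,-0.36,0],[0,0,0,0.866,0.072,-0.25,0],[0,0,0,0.866,0.072,-0.13,0],[0,0,0,0.866,0.072,-0.112,0],[0,0,0,0.866,0.072,-0.112,0],[0,0,0,0.866,0.072,-0.112,0]], "force": 40}}

```text
time_s: 20.0
position: [542.3, 9.1, 127.1]
tcp_rot: [0.001, 0.679, 0.734, 0.001]
force: [1.1, -0.2, -0.0]
opening: 0.1
gripper_force: 0.0
```

```bash
python3 - <<'E'
from h import *
s=readout.state();print(s['position'],s['force'],rows([541.1,24.7,127.5]))
E
```

```text
[542.30367415   9.09037883 127.07199896] [ 1.10936808 -0.17242736 -0.04573304] [ 0.05218597  0.00010999 -0.00144308]
```

>>> {"api": "send_rows", "payload": {"targets": [[0,0,0,0.02,0,0,0],[0,0,0,0.035,0,0,0],[0,0,0,0.044,0,0,0],[0,0,0,0.046,0,0,0],[0,0,0,0.047,0,0,0],[0,0,0,0.048,0,0,0],[0,0,0,0.0488,0,0,0],[0,0,0,0.0496,0,0,0],[0,0,0,0.0504,0,0,0],[0,0,0,0.0512,0,0,0],[0,0,0,0.052,0,0,0],[0,0,0,0.052,0,0,0]]}}

```text
time_s: 21.2
position: [540.0, 24.8, 125.7]
tcp_rot: [0.0, 0.678, 0.735, -0.0]
force: [0.2, -3.6, -1.4]
opening: 0.3
gripper_force: 1.4
```

>>> {"api": "send_rows", "payload": {"targets": [[0,0,0,0.0007,0,0,0],[0,0,0,0.0014,0,0,0],[0,0,0,0.0021,0,0,0],[0,0,0,0.0028,0,0,0]]}}

```text
time_s: 21.6
position: [539.9, 25.9, 125.7]
tcp_rot: [0.0, 0.678, 0.735, -0.0]
force: [0.7, -3.8, 0.0]
opening: 0.1
gripper_force: 2.1
```

>>> {"api": "send_rows", "payload": {"targets": [[0,0,0,0,0,0,0],[0,0,0,0,0,0,0]]}}

```text
time_s: 21.8
position: [539.9, 26.1, 125.7]
tcp_rot: [0.0, 0.678, 0.735, -0.0]
force: [0.3, -3.8, -0.2]
opening: -0.0
gripper_force: 2.1
```

>>> {"api": "send_rows", "payload": {"targets": [[0,0,0,0.0007,0,0,0],[0,0,0,0.0014,0,0,0],[0,0,0,0.0014,0,0,0]]}}

```text
time_s: 22.1
position: [539.9, 26.6, 125.7]
tcp_rot: [-0.0, 0.678, 0.735, 0.0]
force: [-0.2, -3.9, -0.5]
opening: -0.3
gripper_force: 2.0
```

```bash
python3 - <<'E'
from h import *
F=[]
for i in range(6):
    cams.capture('side'); s=readout.state(); F.append([s['position'][1],*s['force']])
print(np.round(F,2))
E
```

```text
[[ 2.660e+01 -1.100e-01 -4.110e+00 -5.300e-01]
 [ 2.660e+01  8.000e-02 -4.510e+00  6.100e-01]
 [ 2.659e+01 -5.000e-02 -3.240e+00 -1.000e-02]
 [ 2.659e+01  5.000e-01 -4.190e+00 -7.900e-01]
 [ 2.660e+01  2.700e-01 -4.050e+00 -1.400e+00]
 [ 2.661e+01  3.400e-01 -4.250e+00  1.500e-01]]
```

>>> {"api": "send_rows", "payload": {"targets": [[0,0,0,-0.03,0,0,0],[0,0,0,-0.05,0,0,0],[0,0,0,-0.05,0.06,0,0],[0,0,0,-0.05,0.095,0,0],[0,0,0,-0.05,0.095,0,0],[0,0,0,-0.03,0.095,0,0],[0,0,0,-0.02,0.095,0,0],[0,0,0,-0.015,0.095,0,0],[0,0,0,-0.013,0.095,0,0],[0,0,0,-0.011,0.095,0,0],[0,0,0,-0.011,0.095,0,0]]}}

```text
time_s: 23.5
position: [568.5, 25.6, 125.8]
tcp_rot: [0.0, 0.678, 0.735, 0.0]
force: [-0.1, 0.2, 0.6]
opening: -0.3
gripper_force: 0.0
```

>>> {"api": "send_rows", "payload": {"targets": [[0,0,0,0.001,0,0,0],[0,0,0,0.002,0,0,0],[0,0,0,0.003,0,0,0],[0,0,0,0.004,0,0,0],[0,0,0,0.004,0,0,0]]}}

```text
time_s: 24.0
position: [568.4, 26.7, 125.7]
tcp_rot: [0.0, 0.678, 0.735, -0.0]
force: [0.4, -1.0, -0.2]
opening: 0.2
gripper_force: 0.1
```

>>> {"api": "send_rows", "payload": {"targets": [[0,0,0,0.001,0,0,0],[0,0,0,0.002,0,0,0],[0,0,0,0.003,0,0,0],[0,0,0,0.004,0,0,0],[0,0,0,0.004,0,0,0]]}}

```text
time_s: 24.5
position: [568.4, 26.9, 125.7]
tcp_rot: [0.001, 0.679, 0.735, -0.001]
force: [1.4, -4.1, 0.4]
opening: -0.0
gripper_force: 2.6
```

>>> {"api": "send_rows", "payload": {"targets": [[0,0,0,-0.05,0,0,0],[0,0,0,-0.08,0,0,0],[0,0,0,-0.15,0,-0.15,0],[0,0,0,-0.25,0,-0.3,0],[0,0,0,-0.35,0,-0.4,0],[0,0,0,-0.35,0,-0.4,0],[0,0,0,-0.35,0,-0.4,0]]}}

```text
time_s: 25.2
position: [577.0, -77.9, 246.6]
tcp_rot: [0.001, 0.679, 0.734, 0.001]
force: [-0.7, -0.1, -0.6]
opening: 0.1
gripper_force: 0.0
```

```bash
python3 - <<'E'
from h import *
t=cams.capture('top')[:,:,::-1]
cv2.imwrite('pics/b7.png',cv2.resize(t[140:270,225:465],(800,433),interpolation=cv2.INTER_CUBIC))
E
```

```text
(no output)
```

View pics/b7.png

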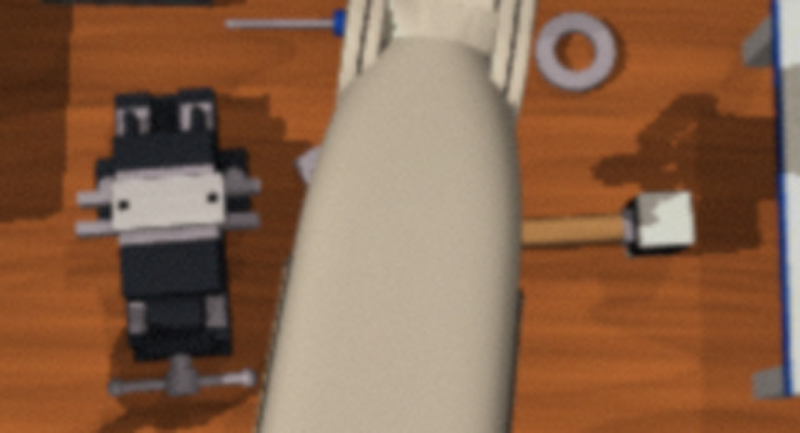

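The block is seated with the parallels centred (ends near 77 and 259 in the crop). The mallet stands clear at (665,220).

```bash
python3 -c "
from cell import arm
print(arm.sign_off())"
```

```text
the job is handed in; nothing more can be done
None
```

I handed the job in at about 25 s. By my readings the block sits on both parallels, which are centred and each held a push of about 4 N, and the mallet stands clear of the vise. The sign-off gave no verdict.

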